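# Close the flour sifter's swing strap and run down its wing nut

## Robot

A 6-joint arm with a two-finger parallel gripper is mounted at the origin on the work surface. World frame = base frame: x ahead of the robot, y to its left, z up, the work surface at z = 0. Lengths are in mm, angles in rad, forces in N, time in s.
With the tool pointing down it reaches from about 400 to 925 mm from the base axis. Payload 12.5 kg.
Tool frame: the origin (TCP) lies midway between the tips of the shut fingers; the grasp point (between the pads) lies 19 mm behind it; z points along the fingers, y is the direction in which the jaws open and shut (so a half turn about z gives the same grasp; the last joint's range is limited). The gripper opens to 95 mm and grips with 3 to 60 N. Pads are 20 mm wide; open, the fingers measure 119 mm over their backs; the gripper's body (75 mm by 180 mm) begins 59 mm behind the grasp point.
Start: joints at [1.097, 0.491, 1.559, -0, 1.092, -0.106], TCP at [224.712, 583.225, 214.661] pointing down, gripper open.
Joint ranges: [-3.1, 3.1], [-0.84, 2.19], [0.05, 2.79], [-1.13, 4.28], [0.06, 2.93], [-2.69, 2.69]. Speed limits (rad/s): [2.22, 2.22, 2.79, 3.14, 3.14, 3.14].

## Interface

Orientations are given as [roll, pitch, yaw] about the fixed x, y, z axes, in that order (R = Rz(yaw) Ry(pitch) Rx(roll)).
In Python, from cell import * gives the robot as it stands. The module is installed in compiled form; this text tells all that it offers.
- The arm moves only by the tool carry_out, never from a script. Its argument "moves" is a list of rows, each an object of numbers: "dx", "dy", "dz": the shift along the tool's x, y, z in m; "twist": the turn about the tool's z in degrees. A call has 1 to 5 rows; each row is the pose to reach, as a shift and turn from the pose commanded when the call began, along the tool's axes at that moment; what a row does not reach only later rows make up. A row lasts 1/10 s, in which the tool goes at most 50 mm and 8.59 degrees, less where a joint would pass 70% of its speed; a pose out of reach is approached as far as the arm can. A call with a gripper value outside its range is refused whole. "grip" is the finger opening in m, from 0 to 0.0951, set as the call begins (left out, the last holds). The fingers move at their own pace and stop on an object; the grip force is fixed at half the most. Time passes only in rows, so rows that repeat a pose let the fingers close. It gives the time, the measured TCP pose, the force and the opening at its end, in the units of the state.
- state(): the state, without advancing time (a new reading comes with each control period).
- read_camera(name): name is "side" or "top"; returns (picture, depth): 384x512x3 uint8, red, green, blue; 384x512 float32, mm along the optical axis (not along the pixel's ray), 0 where there is no reading.
- camera_info(name): a dict with "mtx" (3x3 intrinsics, pixels), "dist_coeffs" ([k1, k2, p1, p2, k3] as OpenCV has them; the pictures are not rectified), "R" (3x3) and "t" (3): a world point X has camera coordinates R X + t. Camera axes: x right, y down, z forward; pixel columns grow to the right and rows downward; lengths in mm; the calibration is good to about 2 mm. A picture is of the moment at which its call begins. camera_info takes no time and is no camera call.
- job_done(): hands the job in, once; it reports no verdict.
The state is a dict: "t": time; "joints": joint angles; "qvel": joint speeds; "tau": joint torques, N m; "eef_pos": TCP position; "tcp_rot": TCP orientation; "ft_force": force on the tool from outside, world axes, zero at the start; "moment": the same for the moment, N m; "opening": opening from 0.0 (shut) to 1.0 (fully open).
Only numpy, scipy, OpenCV 4.12 (cv2) and the standard library are available. Lean on these libraries where they do the work, as an engineer would, in place of code of your own. Each camera call takes 0.05 s, during which the arm holds its last target. There are 200 camera calls.

## Task

Clamp the sieve of the flour sifter: push the swing strap fully home with a fingertip so that its notch is round the threaded post under the wing nut, and after that turn the loose wing nut clockwise, by stroking its wings round with a fingertip again and again, until it is fully down on the strap. Only push, with light fingertips: grip nothing, and leave the loaves and the other loose things standing where they are. Finish with the hand clear.

Things in the scene. Friction and masses are not known exactly. Their poses are not given: they have to be found in the camera images.
- sifter: bench flour sifter, fixed: steel box 250 x 300 x 60 mm (x, y, z; front to -x, origin under its centre) with a 210 mm round sieve stack and lid, 155 mm high. A post stands at each side: the strap's pivot post at y = +125 mm, the threaded post of the wing nut at y = -125 mm (12 mm thick above the strap, top 194 mm above the table, no lower than the nut's hub)
- strap (a joint): angle (rad) of the level, dark steel swing strap from its closed place across the lid: 0 = fully home, its notch round the threaded post, at a firm stop; grows as it swings open towards the sifter's front (clockwise from above); starts 0.35 to 0.7. It stays where it is left and takes 1 to 2 N at strap_web to move
- strap_pivot (a point): on the strap's pivot axis at its upper face, 161 mm above the table. Axes turn with the strap: x along it to the notched end, z up, y level, the way it moves in closing. Strap: 32 mm wide, 6 mm thick, 272 mm long from the pivot, notch 250 mm from it, open to +y
- strap_web (a point): point in the upright stiffening web on the strap's upper face, 190 mm from the pivot, half-way up; axes as strap_pivot. Web: 6 mm thick (y from -3 to +3 mm), 24 mm high, from 30 to 211 mm from the pivot. Pushing its -y face to +y here closes the strap; all else near there is lower than the strap's upper face
- wing_nut (a joint): how far the wing nut is unscrewed (rad): 0 = fully down on the closed strap, a firm stop; starts 5.0 to 7.0 (0.8 to 1.1 turns up); grows counter-clockwise seen from above, so clockwise tightens. It sinks 4 mm a turn, spins loosely (about 1 N on a wing) and stays where it is left; pushing a wing does not swing the strap
- nut_wings (a point): on the brass wing nut's vertical axis, half-way up its wings; 182 mm above the table when fully down. Axes turn with the nut: x along its two wings (alike), z up. 65 mm over the wings; each is 6 mm thick, covers 13 to 32 mm from the axis and reaches 13.5 mm above this point, about 13 mm below. Hub 26 mm across, its top 3.5 mm below
- nut_flange: the nut's round flange, 30 mm across, 2.5 mm thick, which carries hub and wings and does not turn; origin under its centre, on the nut's axis, at the strap's upper face when fully down. With the strap closed its web, 24 mm high, ends 39 mm from this axis on the pivot's side: a fingertip cannot circle the nut there; the other three sides are free
- kulich_a: tall domed loaf in a brown paper cup, 86 mm across, 120 mm high, loose, on the table beside the nut's side of the sifter; origin under its centre; leave it alone
- kulich_b: smaller loaf in a brown paper cup, 78 mm across, 110 mm high, loose, on the table; origin under its centre; leave it alone
- cutter: steel ring pastry cutter, 48 mm across, 32 mm high, loose, on the sifter's box at its front corner, 60 mm above the table; origin under its centre; leave it alone
- shaker: white jar with steel cap, 52 mm across, 90 mm high, loose, on the table beside the pivot's side of the sifter; origin under its centre; leave it alone
- scraper: steel dough scraper with black grip, 140 by 123 mm, lying loose on the table to the left; leave it alone
- brush: pastry brush lying loose on the table to the right; leave it alone
- cup: steel measuring cup, 72 mm across, 60 mm high, loose, on the table to the left; origin under its centre; leave it alone

How it is judged:
By the outcome, as a careful person would: the job done as asked, in the order asked, and still so for the second after the job is handed in, with the robot touching nothing.
It also fails if it takes over 72 s, if anything falls off the work surface, if the arm or the gripper's body presses on something with over 40 N, if the wrist force passes 120 N, or if a joint passes its speed limit or range.

## Working session

There is one attempt and no reset: what is moved stays moved. The work goes in short steps, Python scripts to look and compute and a tool call to move; the robot and the scene stay as the last step left them, time stands still between calls to the robot, and variables do not carry over. Pictures are saved under pics/ and viewed, about 8 in all and at most 12, crops included, and the job is handed in when it is done.

Besides the shell and the picture viewer there is one more tool, called after "Call:" by a JSON object that holds its "api" and its "payload". carry_out: Moves the arm, as the interface text tells. Its arguments: {"type":"object","properties":{"moves":{"type":"array","items":{"type":"object","properties":{"dx":{"type":"number"},"dy":{"type":"number"},"dz":{"type":"number"},"twist":{"type":"number"}}}},"grip":{"type":"number"}},"required":["moves"]}

```bash
mkdir -p pics
cat > h.py <<'E'
from cell import *
import numpy as np, cv2
def snap(n,f,crop=None,s=1):
    p,d=read_camera(n); np.save(f'pics/{f}_d.npy',d); cv2.imwrite(f'pics/{f}_full.png',p[:,:,::-1])
    q=p[:,:,::-1]
    if crop: x0,y0,x1,y1=crop; q=q[y0:y1,x0:x1]
    cv2.imwrite(f'pics/{f}.png',cv2.resize(q,None,fx=s,fy=s,interpolation=cv2.INTER_CUBIC)); return p,d
def world(n,d,u,v,z=None):
    c=camera_info(n); R=np.array(c['R']);t=np.array(c['t']).ravel()
    a=cv2.undistortPoints(np.array([[[u,v]]],float),np.array(c['mtx']),np.array(c['dist_coeffs']))[0,0]
    r=R.T@np.array([a[0],a[1],1]); o=-R.T@t
    if z is not None: return o+r*(z-o[2])/r[2]
    return o+r*d[int(round(v)),int(round(u))]
def pix(n,X):
    c=camera_info(n); return cv2.projectPoints(np.array(X,float).reshape(-1,1,3),cv2.Rodrigues(np.array(c['R']))[0],np.array(c['t'],float),np.array(c['mtx']),np.array(c['dist_coeffs']))[0][:,0]
E
python3 - <<'E'
from h import *
for n in('top','side'):
    snap(n,n+'1',s=1.5)
    c=camera_info(n); print(n,-np.array(c['R']).T@np.array(c['t']).ravel(),np.array(c['R']).round(2).tolist())
print(state())
E
```

```text
top [ 399.2099676   -19.65226969 1196.32628985] [[-0.02, -1.0, -0.01], [-0.99, 0.02, -0.14], [0.14, 0.01, -0.99]]
side [320.19800952 652.66652682 755.76676443] [[-0.95, -0.32, -0.02], [-0.2, 0.63, -0.75], [0.25, -0.7, -0.66]]
{'t': 0.1, 'joints': array([ 1.09743493e+00,  4.91472077e-01,  1.55938372e+00,  2.02042179e-05,
        1.09168586e+00, -1.05598541e-01]), 'qvel': array([ 8.49337826e-05, -8.53155276e-04, -2.82352981e-03, -1.19209547e-03,
       -1.97637039e-03,  1.25772799e-03]), 'tau': array([ 2.39007240e-03, -6.13624048e+01, -2.58605593e+01,  6.94062584e-02,
        4.70382068e-02, -4.75862123e-05]), 'eef_pos': array([224.58325402, 583.03235246, 214.13872981]), 'tcp_rot': array([-3.14065082e+00, -1.17848262e-04,  2.77382042e+00]), 'ft_force': array([0.61166736, 0.5486971 , 0.19672899]), 'moment': array([-0.02796812,  0.04068936,  0.05286777]), 'opening': 1.0002016014320527}
```

View pics/top1.png

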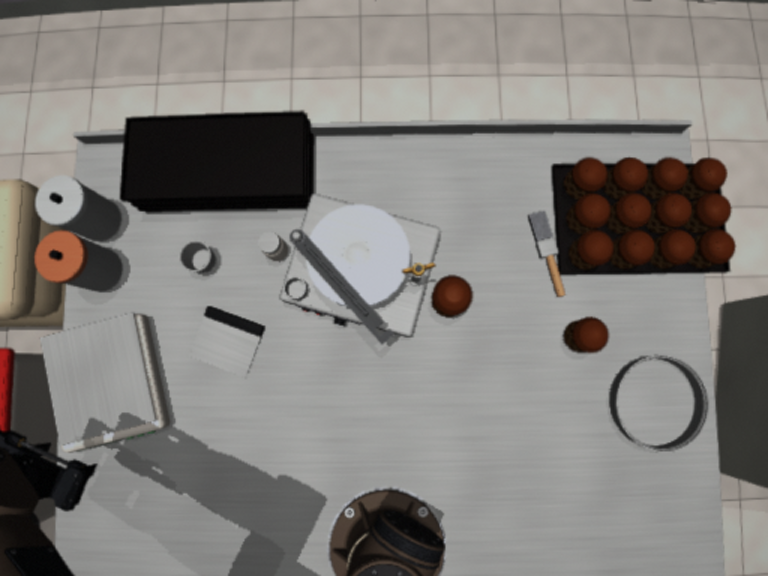

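View pics/side1.png

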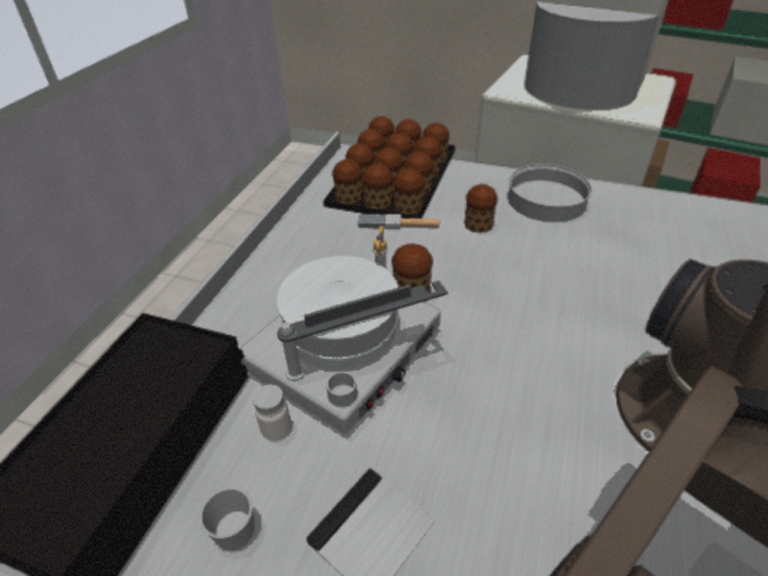

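Top view: pivot at about (197,157) in raw pixels, nut at (279,179), strap's notched end near (260,225). kulich_a is close to the nut at (301,197). I'll enlarge that area.

Run:
```python
from h import *
q=cv2.imread('pics/top1_full.png')[120:245,175:325]
cv2.imwrite('pics/c1.png',cv2.resize(q,None,fx=5,fy=5,interpolation=cv2.INTER_CUBIC))
```

```text
(no output)
```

View pics/c1.png

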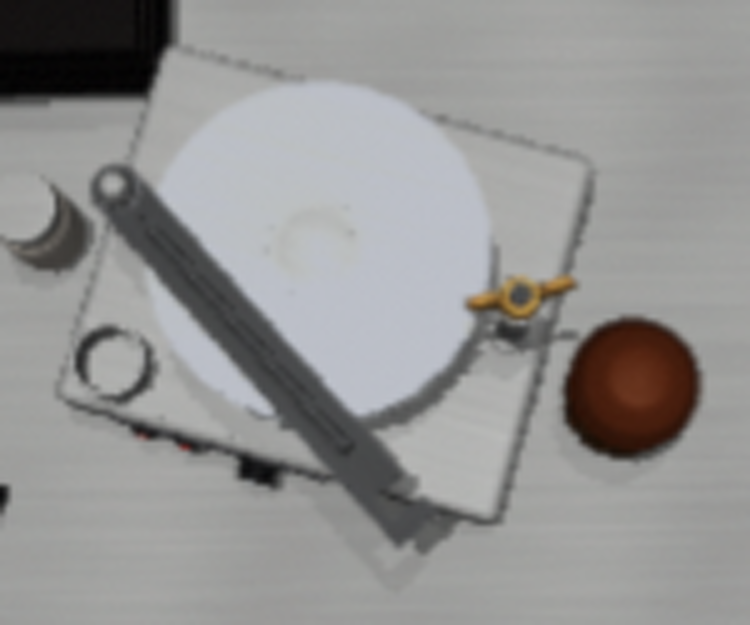

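The crop shows the pivot at (115,185), the nut axis at (520,296) with wing tips at (470,303) and (574,284), the web end at (348,448), and the box corners.

Run:
```python
from h import *
d=np.load('pics/top1_d.npy')
P=lambda x,y,z:world('top',d,175+(x+.5)/5-.5,120+(y+.5)/5-.5,z)
g={'pivot':(115,185,164),'nut':(520,296,192),'w1':(470,303,198),'w2':(574,284,198),'webend':(348,448,182),'kul':(632,380,115),
'c1':(175,45,60),'c2':(590,165,60),'c3':(495,520,60),'c4':(60,395,60)}
W={k:P(*v) for k,v in g.items()}
for k,v in W.items(): print(k,v.round(1), 'depth pt',world('top',d,175+(g[k][0]+.5)/5-.5,120+(g[k][1]+.5)/5-.5).round(0))
print('c mean',(W['c1']+W['c2']+W['c3']+W['c4'])/4)
a=lambda p,q:np.degrees(np.arctan2(*(W[q]-W[p])[1::-1]))
n=lambda p,q:np.linalg.norm((W[q]-W[p])[:2])
print('pn',n('pivot','nut'),a('pivot','nut'),'web',n('pivot','webend'),a('pivot','webend'),'w',n('w1','w2'),a('w1','w2'),'box',a('c1','c2'),a('c4','c3'),n('c1','c2'),n('c2','c3'))
```

```text
pivot [651.2 165.9 164. ] depth pt [648. 163. 179.]
nut [574.7 -72.9 192. ] depth pt [575. -73. 189.]
w1 [570.1 -44.  198. ] depth pt [571. -44. 195.]
w2 [ 580.1 -103.6  198. ] depth pt [ 581. -104.  195.]
webend [489.8  27.2 182. ] depth pt [490.  27. 181.]
kul [ 534.7 -144.5  115. ] depth pt [ 534. -144.  118.]
c1 [771.5 145.5  60. ] depth pt [772. 146.  57.]
c2 [ 684.3 -128.    60. ] depth pt [ 685. -128.   57.]
c3 [453.  -60.6  60. ] depth pt [456. -63.  -0.]
c4 [538.  219.2  60. ] depth pt [538. 220.  57.]
c mean [611.69074767  44.01426329  60.        ]
pn 250.76910141739734 -107.7603494491861 web 212.86356599633555 -139.33155397731522 w 60.432924799141134 -80.47290694708019 box -107.67968744033126 -106.8886246084909 287.04085215520786 240.93189823966293
```

```bash
cat > plan.py <<'E'
from h import *
from scipy.spatial.transform import Rotation as Ro
def rel(w,s=None):
    """world TCP waypoints (mm) -> tool shifts (m) from present pose"""
    s=s or state(); R=Ro.from_euler('xyz',s['tcp_rot']).as_matrix()
    for p in w: print('  world',np.round(p,1),'->',np.round(R.T@(np.array(p)-s['eef_pos'])/1000,4))
E
python3 - <<'E'
from plan import *
rel([[482-15,69.5+15,214]])
s=state();print(s['eef_pos'],s['tcp_rot'])
E
```

```text
world [467.   84.5 214. ] -> [-4.054e-01 -3.780e-01  4.000e-04]
[224.58325402 583.03235246 214.13872981] [-3.14065082e+00 -1.17848262e-04  2.77382042e+00]
```

Call:
{"api": "carry_out", "payload": {"grip": 0, "moves": [{"dx": -0.027,"dy": -0.025},{"dx": -0.054,"dy": -0.05},{"dx": -0.081,"dy": -0.075},{"dx": -0.108,"dy": -0.1},{"dx": -0.135,"dy": -0.125}]}}

```text
schema error: expected keys dx, dy, dz, twist
```

Call:
{"api": "carry_out", "payload": {"moves": [{"dx": -0.027,"dy": -0.025},{"dx": -0.054,"dy": -0.05},{"dx": -0.081,"dy": -0.075},{"dx": -0.108,"dy": -0.1},{"dx": -0.135,"dy": -0.125}]}}

```text
schema error: expected keys dx, dy, dz, twist
```

Call:
{"api": "carry_out", "payload": {"grip": 0, "moves": [{"dx": -0.027,"dy": -0.025,"dz": 0,"twist": 0},{"dx": -0.054,"dy": -0.05,"dz": 0,"twist": 0},{"dx": -0.081,"dy": -0.075,"dz": 0,"twist": 0},{"dx": -0.108,"dy": -0.1,"dz": 0,"twist": 0},{"dx": -0.135,"dy": -0.125,"dz": 0,"twist": 0}]}}

```text
t: 0.6
eef_pos: [306.0, 416.6, 214.4]
tcp_rot: [-3.141, -0.0, 2.774]
ft_force: [1.2, 0.1, -0.4]
opening: 0.634
```

Call:
{"api": "carry_out", "payload": {"moves": [{"dx": -0.027,"dy": -0.025,"dz": 0,"twist": 0},{"dx": -0.054,"dy": -0.05,"dz": 0,"twist": 0},{"dx": -0.081,"dy": -0.075,"dz": 0,"twist": 0},{"dx": -0.108,"dy": -0.1,"dz": 0,"twist": 0},{"dx": -0.135,"dy": -0.125,"dz": 0,"twist": 0}]}}

```text
t: 1.1
eef_pos: [387.1, 251.4, 214.6]
tcp_rot: [-3.142, -0.0, 2.774]
ft_force: [0.5, 1.0, -0.8]
opening: 0.219
```

Call:
{"api": "carry_out", "payload": {"moves": [{"dx": -0.027,"dy": -0.025,"dz": 0,"twist": 0},{"dx": -0.054,"dy": -0.05,"dz": 0,"twist": 0},{"dx": -0.081,"dy": -0.075,"dz": 0,"twist": 0},{"dx": -0.108,"dy": -0.1,"dz": 0,"twist": 0},{"dx": -0.135,"dy": -0.125,"dz": 0,"twist": 0}]}}

```text
t: 1.6
eef_pos: [468.2, 86.2, 214.5]
tcp_rot: [3.142, -0.0, 2.774]
ft_force: [0.9, 0.1, -0.3]
opening: 0.005
```

```bash
cat >> plan.py <<'E'
NUT=np.array([575.,-73.]); A0=np.radians(-107.6); PIV=NUT-250*np.array([np.cos(A0),np.sin(A0)]); YAW=2.7738
def strap_pt(th,r=190,gap=0,z=168):
    a=A0-th; u=np.array([np.cos(a),np.sin(a)]); n=np.array([-u[1],u[0]])
    b=a+np.pi/2-YAW; sup=10*abs(np.cos(b))+12*abs(np.sin(b))
    return np.append(PIV+r*u-n*(3+sup+gap),z)
E
python3 - <<'E'
from plan import *
rel([strap_pt(.55,gap=18,z=214),strap_pt(.55,gap=18),strap_pt(.55)]+[strap_pt(t) for t in (.5,.4,.3,.2,.15,.1,.05,0,-.02)])
E
```

```text
world [483.7  67.7 214. ] -> [-0.0212 -0.0116  0.0005]
  world [483.7  67.7 168. ] -> [-0.0212 -0.0116  0.0465]
  world [495.5  54.1 168. ] -> [-0.0371 -0.0201  0.0465]
  world [501.5  46.3 168. ] -> [-0.0454 -0.0252  0.0465]
  world [514.7  31.5 168. ] -> [-0.0631 -0.0343  0.0465]
  world [529.4  18.1 168. ] -> [-0.0816 -0.0415  0.0465]
  world [545.6   6.3 168. ] -> [-0.101  -0.0467  0.0465]
  world [554.1   1.  168. ] -> [-0.1109 -0.0486  0.0465]
  world [563.   -3.8 168. ] -> [-0.1209 -0.0499  0.0465]
  world [571.9  -8.1 168. ] -> [-0.1307 -0.0507  0.0465]
  world [580.1 -11.7 168. ] -> [-0.1396 -0.0511  0.0465]
  world [583.4 -13.  168. ] -> [-0.1432 -0.0511  0.0465]
```

Call:
{"api": "carry_out", "payload": {"moves": [{"dx": -0.021,"dy": -0.0115,"dz": 0,"twist": 0},{"dx": -0.021,"dy": -0.0115,"dz": 0.02,"twist": 0},{"dx": -0.021,"dy": -0.0115,"dz": 0.04,"twist": 0},{"dx": -0.021,"dy": -0.0115,"dz": 0.0465,"twist": 0},{"dx": -0.021,"dy": -0.0115,"dz": 0.0465,"twist": 0}]}}

```text
t: 2.1
eef_pos: [482.9, 69.4, 167.5]
tcp_rot: [-3.141, -0.002, 2.774]
ft_force: [-0.1, -0.6, -0.1]
opening: 0.008
```

Call:
{"api": "carry_out", "payload": {"moves": [{"dx": -0.008,"dy": -0.004,"dz": 0,"twist": 0},{"dx": -0.016,"dy": -0.0085,"dz": 0,"twist": 0},{"dx": -0.02,"dy": -0.011,"dz": 0,"twist": 0},{"dx": -0.024,"dy": -0.0135,"dz": 0,"twist": 0},{"dx": -0.033,"dy": -0.018,"dz": 0,"twist": 0}]}}

```text
t: 2.6
eef_pos: [507.7, 40.6, 168.4]
tcp_rot: [3.141, -0.0, 2.774]
ft_force: [0.5, 1.7, -0.1]
opening: 0.007
```

Call:
{"api": "carry_out", "payload": {"moves": [{"dx": -0.009,"dy": -0.0045,"dz": 0,"twist": 0},{"dx": -0.018,"dy": -0.0085,"dz": 0,"twist": 0},{"dx": -0.0275,"dy": -0.012,"dz": 0,"twist": 0},{"dx": -0.037,"dy": -0.015,"dz": 0,"twist": 0},{"dx": -0.047,"dy": -0.017,"dz": 0,"twist": 0}]}}

```text
t: 3.1
eef_pos: [546.0, 7.4, 168.1]
tcp_rot: [3.142, -0.0, 2.774]
ft_force: [-0.8, 3.1, -0.1]
opening: 0.005
```

Run:
```python
from plan import *
snap('side','s2',(160,130,330,260),4)
print(state()['ft_force'],state()['eef_pos'])
```

```text
[ 0.33318456 -0.51469995 -0.09605804] [547.22272392   6.72602922 168.09015374]
```

View pics/s2.png

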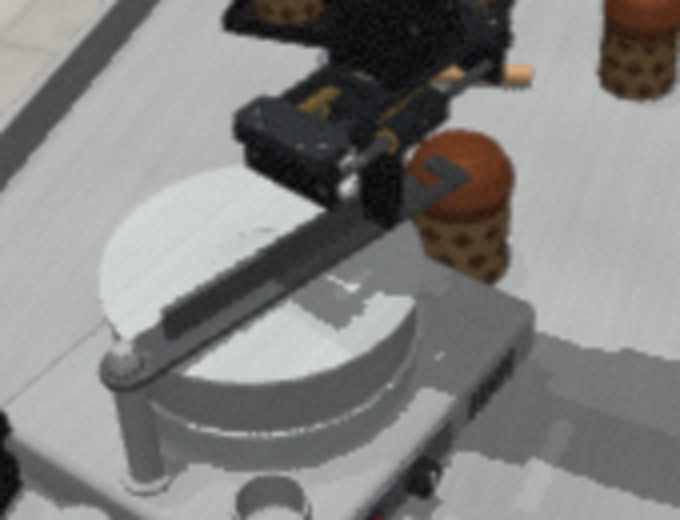

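The side crop shows the fingertip at (380,200) in contact with the web. The strap is following, so I continue to the stop in shrinking steps.

Call:
{"api": "carry_out", "payload": {"moves": [{"dx": -0.008,"dy": -0.0015,"dz": 0,"twist": 0},{"dx": -0.015,"dy": -0.0025,"dz": 0,"twist": 0},{"dx": -0.021,"dy": -0.0035,"dz": 0,"twist": 0},{"dx": -0.026,"dy": -0.004,"dz": 0,"twist": 0},{"dx": -0.03,"dy": -0.004,"dz": 0,"twist": 0}]}}

```text
t: 3.65
eef_pos: [572.2, -6.7, 168.1]
tcp_rot: [-3.142, -0.0, 2.774]
ft_force: [-1.0, 0.3, 0.3]
opening: 0.002
```

Call:
{"api": "carry_out", "payload": {"moves": [{"dx": -0.001,"dy": 0,"dz": 0,"twist": 0},{"dx": -0.002,"dy": 0,"dz": 0,"twist": 0},{"dx": -0.003,"dy": 0,"dz": 0,"twist": 0},{"dx": -0.004,"dy": 0,"dz": 0,"twist": 0},{"dx": -0.005,"dy": 0,"dz": 0,"twist": 0}]}}

```text
t: 4.15
eef_pos: [576.5, -8.3, 168.1]
tcp_rot: [3.142, -0.0, 2.774]
ft_force: [-1.3, 0.9, -0.1]
opening: 0.004
```

Call:
{"api": "carry_out", "payload": {"moves": [{"dx": -0.0008,"dy": 0,"dz": 0,"twist": 0},{"dx": -0.0016,"dy": 0,"dz": 0,"twist": 0},{"dx": -0.0024,"dy": 0,"dz": 0,"twist": 0},{"dx": -0.003,"dy": 0,"dz": 0,"twist": 0}]}}

```text
t: 4.55
eef_pos: [579.4, -9.4, 168.1]
tcp_rot: [3.141, 0.0, 2.774]
ft_force: [-0.8, 1.1, 0.5]
opening: 0.003
```

Call:
{"api": "carry_out", "payload": {"moves": [{"dx": -0.0006,"dy": 0,"dz": 0,"twist": 0},{"dx": -0.0012,"dy": 0,"dz": 0,"twist": 0},{"dx": -0.0018,"dy": 0,"dz": 0,"twist": 0}]}}

```text
t: 4.85
eef_pos: [581.0, -10.0, 168.1]
tcp_rot: [3.141, -0.0, 2.774]
ft_force: [-3.2, 2.6, 0.5]
opening: 0.003
```

Call:
{"api": "carry_out", "payload": {"moves": [{"dx": -0.0006,"dy": 0,"dz": 0,"twist": 0},{"dx": -0.0012,"dy": 0,"dz": 0,"twist": 0}]}}

```text
t: 5.05
eef_pos: [581.1, -10.0, 168.1]
tcp_rot: [-3.141, -0.003, 2.774]
ft_force: [-9.0, 5.3, 3.9]
opening: 0.003
```

Run:
```python
from plan import *
s=state(); print(s['ft_force'],s['eef_pos'])
```

```text
[-8.96107508  5.34954991  3.94218865] [581.08769153 -10.04069842 168.05740645]
```

Position stalled while the force rose to about 10 N, so the strap is at its stop. Back off and look.

Call:
{"api": "carry_out", "payload": {"moves": [{"dx": 0.012,"dy": 0,"dz": 0,"twist": 0},{"dx": 0.025,"dy": 0,"dz": -0.015,"twist": 0},{"dx": 0.06,"dy": 0,"dz": -0.045,"twist": 0},{"dx": 0.105,"dy": 0,"dz": -0.052,"twist": 0},{"dx": 0.15,"dy": 0,"dz": -0.052,"twist": 0}]}}

```text
t: 5.55
eef_pos: [440.9, 43.7, 221.1]
tcp_rot: [3.141, 0.003, 2.773]
ft_force: [0.2, -0.2, 0.4]
opening: 0.003
```

Run:
```python
from plan import *
snap('top','t3',(190,140,310,230),6)
snap('side','s3'); print(state()['eef_pos'])
```

```text
[437.6112502   44.74607031 220.62099279]
```

View pics/t3.png

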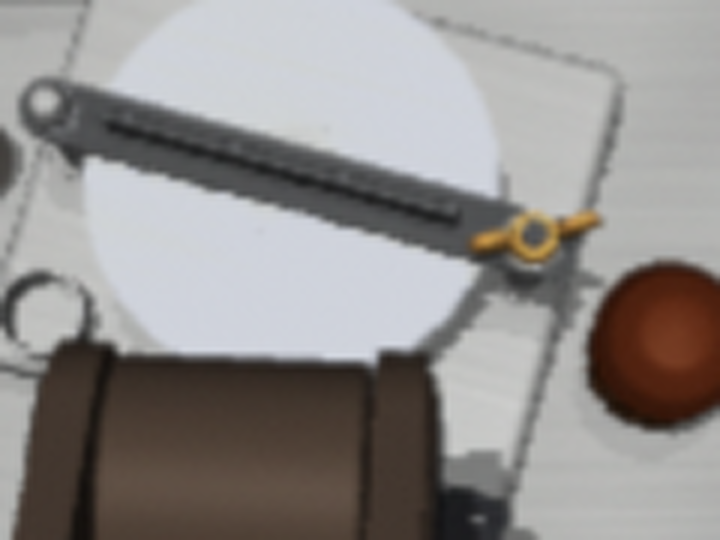

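The strap lies home across the lid with its notch at the post. The nut is at (536,237) in the crop, with wing tips at (473,246) and (602,217).

Run:
```python
from plan import *
P=lambda x,y,z:world('top',None,190+(x+.5)/6-.5,140+(y+.5)/6-.5,z)
print('nut',P(535,236,194),'tips',P(473,245,198),P(602,217,198),'piv',P(46,101,179),'web',P(459,213,185))
s=state(); R=Ro.from_euler('xyz',[np.pi,0,YAW]).as_matrix()
N=NUT
def fp(a,z=188,r=26): a=np.radians(a); return np.array([N[0]+r*np.cos(a),N[1]+r*np.sin(a),z])
rel([fp(158,215,60),fp(158,188,45),fp(155)])
for k in range(6):
    b=155-75*k; print('from',b,[np.round(R.T@(fp(b-15*i)-fp(b)),1).tolist()[:2] for i in range(1,6)])
```

```text
nut [574.02616803 -73.24918421 194.        ] tips [569.48884339 -43.48254391 198.        ] [ 581.96948768 -105.14621619  198.        ] piv [648.12924914 164.23147249 179.        ] web [587.47365023 -37.35156191 185.        ]
  world [519.4 -50.5 215. ] -> [-0.1105 -0.0597  0.0056]
  world [533.3 -56.1 188. ] -> [-0.1255 -0.0599  0.0326]
  world [551.4 -62.  188. ] -> [-0.1445 -0.0589  0.0326]
from 155 [[-1.3, 6.7], [-4.4, 12.7], [-8.9, 17.8], [-14.5, 21.6], [-20.9, 23.7]]
from 80 [[-6.8, 0.4], [-13.4, -0.9], [-19.5, -3.9], [-24.6, -8.4], [-28.3, -14.1]]
from 5 [[-2.2, -6.4], [-2.6, -13.2], [-1.2, -19.9], [1.8, -25.9], [6.3, -31.0]]
from -70 [[5.7, -3.8], [12.1, -5.9], [18.9, -6.3], [25.5, -5.0], [31.6, -2.0]]
from -145 [[5.1, 4.5], [8.8, 10.1], [11.0, 16.6], [11.4, 23.4], [10.1, 30.0]]
from -220 [[-3.0, 6.1], [-7.5, 11.2], [-13.2, 14.9], [-19.6, 17.1], [-26.4, 17.5]]
```

Call:
{"api": "carry_out", "payload": {"moves": [{"dx": -0.037,"dy": -0.02,"dz": 0,"twist": 0},{"dx": -0.074,"dy": -0.04,"dz": 0,"twist": 0},{"dx": -0.1105,"dy": -0.0595,"dz": 0.005,"twist": 0},{"dx": -0.1255,"dy": -0.06,"dz": 0.0325,"twist": 0},{"dx": -0.1445,"dy": -0.059,"dz": 0.0325,"twist": 0}]}}

```text
t: 6.15
eef_pos: [555.2, -64.6, 184.8]
tcp_rot: [-3.141, -0.003, 2.772]
ft_force: [-0.7, -0.1, -0.0]
opening: 0.003
```

Call:
{"api": "carry_out", "payload": {"moves": [{"dx": -0.0013,"dy": 0.0067,"dz": 0,"twist": 0},{"dx": -0.0044,"dy": 0.0127,"dz": 0,"twist": 0},{"dx": -0.0089,"dy": 0.0178,"dz": 0,"twist": 0},{"dx": -0.0145,"dy": 0.0216,"dz": 0,"twist": 0},{"dx": -0.0209,"dy": 0.0237,"dz": 0,"twist": 0}]}}

```text
t: 6.65
eef_pos: [584.1, -48.3, 188.1]
tcp_rot: [3.141, 0.0, 2.775]
ft_force: [-0.7, 0.1, 0.2]
opening: 0.008
```

Run:
```python
from plan import *
snap('side','s4',(190,110,320,220),5)
s=state(); print(s['ft_force'],s['eef_pos'])
```

```text
[1.08349745 0.93990241 0.62761246] [585.16710471 -48.61727771 188.04183533]
```

View pics/s4.png

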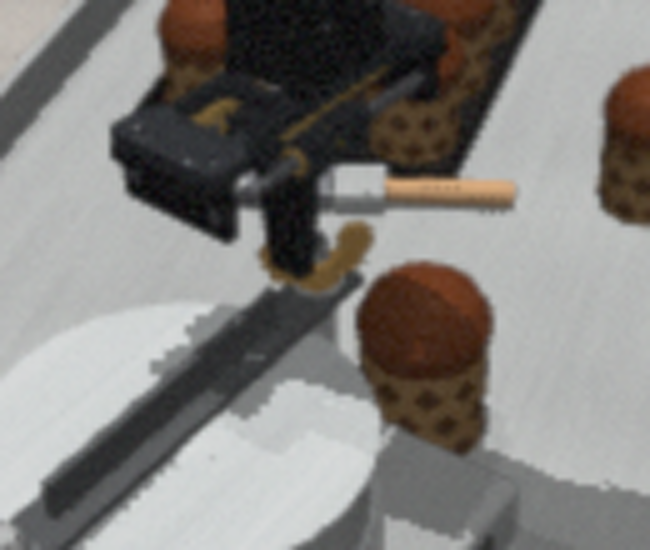

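The fingertip is pushing the far wing. The near wing shows at (355,240), so the nut has turned and the web was crossed cleanly. I continue from the measured position.

```bash
cat >> plan.py <<'E'
def fp(a,z=188,r=26): a=np.radians(a); return np.array([574.8+r*np.cos(a),-73.3+r*np.sin(a),z])
RT=Ro.from_euler('xyz',[np.pi,0,YAW]).as_matrix().T
def arc(b,d,n,z=188,r=26): 
    print('from',b,[(RT@(fp(b-d*i,z,r)-fp(b,z,r))).round(1).tolist()[:2] for i in range(1,n+1)])
def where():
    s=state(); v=s['eef_pos']-[574.8,-73.3,0]; print('t',s['t'],'r',np.hypot(*v[:2]).round(1),'ang',np.degrees(np.arctan2(v[1],v[0])).round(1),'z',v[2].round(1),'F',s['ft_force'].round(1),'qv',abs(s['qvel']).max().round(3)); return s
E
python3 - <<'E'
from plan import *
s=where()
rel([fp(a,187) for a in (55,40,25,10,-5)],s)
for b in (-5,-80,-155): arc(b,15,5)
E
```

```text
t 6.7 r 26.8 ang 67.2 z 188.0 F [1.1 0.9 0.6] qv 0.019
  world [589.7 -52.  187. ] -> [-0.0055 -0.0015  0.001 ]
  world [594.7 -56.6 187. ] -> [-0.0118 -0.004   0.0011]
  world [598.4 -62.3 187. ] -> [-0.0172 -0.008   0.0011]
  world [600.4 -68.8 187. ] -> [-0.0215 -0.0134  0.0011]
  world [600.7 -75.6 187. ] -> [-0.0242 -0.0196  0.0011]
from -5 [[-1.0, -6.7], [-0.3, -13.5], [2.2, -19.8], [6.3, -25.2], [11.6, -29.5]]
from -80 [[6.2, -2.7], [12.9, -3.7], [19.7, -3.0], [26.0, -0.5], [31.5, 3.5]]
from -155 [[4.2, 5.3], [6.9, 11.5], [8.0, 18.2], [7.2, 25.0], [4.7, 31.3]]
```

Call:
{"api": "carry_out", "payload": {"moves": [{"dx": -0.0055,"dy": -0.0015,"dz": 0.001,"twist": 0},{"dx": -0.0118,"dy": -0.004,"dz": 0.001,"twist": 0},{"dx": -0.0172,"dy": -0.008,"dz": 0.001,"twist": 0},{"dx": -0.0215,"dy": -0.0134,"dz": 0.001,"twist": 0},{"dx": -0.0242,"dy": -0.0196,"dz": 0.001,"twist": 0}]}}

```text
t: 7.2
eef_pos: [599.5, -76.6, 186.5]
tcp_rot: [3.141, -0.0, 2.773]
ft_force: [-0.7, 3.5, -0.2]
opening: 0.005
```

Call:
{"api": "carry_out", "payload": {"moves": [{"dx": -0.001,"dy": -0.0067,"dz": 0,"twist": 0},{"dx": -0.0003,"dy": -0.0135,"dz": 0,"twist": 0},{"dx": 0.0022,"dy": -0.0198,"dz": 0,"twist": 0},{"dx": 0.0063,"dy": -0.0252,"dz": 0.001,"twist": 0},{"dx": 0.0116,"dy": -0.0295,"dz": 0.001,"twist": 0}]}}

```text
t: 7.7
eef_pos: [577.4, -99.8, 185.6]
tcp_rot: [-3.142, 0.0, 2.774]
ft_force: [2.0, -0.4, 0.5]
opening: 0.007
```

Run:
```python
from plan import *
s=where()
rel([fp(a,186) for a in (-95,-110,-125,-140,-155)],s)
```

```text
t 7.7 r 26.6 ang -84.5 z 185.6 F [ 2.  -0.4  0.5] qv 0.154
  world [572.5 -99.2 186. ] -> [ 0.0047 -0.0012 -0.0004]
  world [565.9 -97.7 186. ] -> [ 0.0114 -0.0022 -0.0004]
  world [559.9 -94.6 186. ] -> [ 0.0182 -0.0014 -0.0004]
  world [554.9 -90.  186. ] -> [ 0.0245  0.0011 -0.0004]
  world [551.2 -84.3 186. ] -> [ 0.03    0.0051 -0.0004]
```

Call:
{"api": "carry_out", "payload": {"moves": [{"dx": 0.0045,"dy": -0.0012,"dz": 0,"twist": 0},{"dx": 0.009,"dy": -0.002,"dz": 0,"twist": 0},{"dx": 0.0135,"dy": -0.002,"dz": 0,"twist": 0},{"dx": 0.018,"dy": -0.0014,"dz": 0,"twist": 0},{"dx": 0.0225,"dy": 0.0002,"dz": 0,"twist": 0}]}}

```text
t: 8.2
eef_pos: [556.6, -90.8, 185.6]
tcp_rot: [3.142, -0.0, 2.774]
ft_force: [0.8, -0.1, -1.1]
opening: 0.003
```

Run:
```python
from plan import *
snap('top','t5',(240,150,310,220),8)
s=where()
rel([fp(a,185) for a in range(-145,-200,-6)],s)
```

```text
t 8.25 r 25.3 ang -137.7 z 185.6 F [-0.1  0.1 -0. ] qv 0.014
  world [553.5 -88.2 185. ] -> [0.0032 0.001  0.0006]
  world [552.1 -85.9 185. ] -> [0.0054 0.0026 0.0006]
  world [550.9 -83.5 185. ] -> [0.0074 0.0045 0.0006]
  world [549.9 -80.9 185. ] -> [0.0092 0.0066 0.0006]
  world [549.3 -78.3 185. ] -> [0.0107 0.0088 0.0006]
  world [548.9 -75.6 185. ] -> [0.012  0.0112 0.0006]
  world [548.8 -72.8 185. ] -> [0.0131 0.0137 0.0006]
  world [549.  -70.1 185. ] -> [0.0139 0.0163 0.0006]
  world [549.5 -67.5 185. ] -> [0.0144 0.0189 0.0006]
  world [550.2 -64.8 185. ] -> [0.0147 0.0216 0.0006]
```

View pics/t5.png

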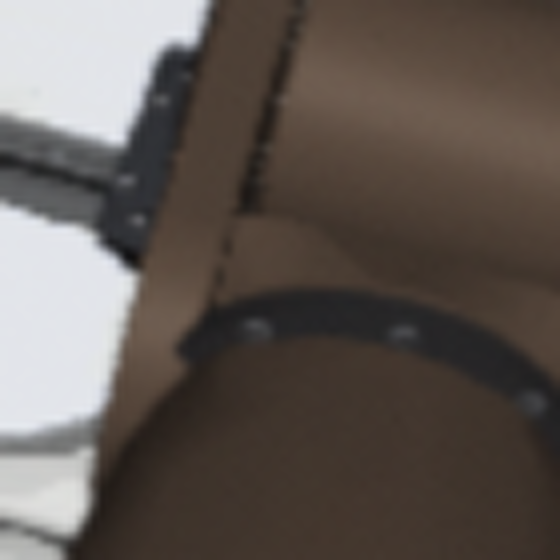

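The arm hides the nut from the top camera in this pose. The dead reckoning gives about 4.7 rad turned, so I go on in small, force-checked steps.

Call:
{"api": "carry_out", "payload": {"moves": [{"dx": 0.0011,"dy": 0.0003,"dz": 0,"twist": 0},{"dx": 0.0022,"dy": 0.0007,"dz": 0,"twist": 0},{"dx": 0.0032,"dy": 0.001,"dz": 0,"twist": 0},{"dx": 0.0043,"dy": 0.0017,"dz": 0,"twist": 0}]}}

```text
t: 8.65
eef_pos: [553.6, -87.9, 185.6]
tcp_rot: [3.142, -0.0, 2.774]
ft_force: [0.6, -0.5, -0.0]
opening: 0.003
```

Call:
{"api": "carry_out", "payload": {"moves": [{"dx": 0.0011,"dy": 0.0008,"dz": 0,"twist": 0},{"dx": 0.0022,"dy": 0.0016,"dz": 0,"twist": 0},{"dx": 0.0032,"dy": 0.0025,"dz": 0,"twist": 0},{"dx": 0.0038,"dy": 0.0031,"dz": 0,"twist": 0}]}}

```text
t: 9.05
eef_pos: [551.1, -83.5, 185.6]
tcp_rot: [3.142, 0.0, 2.774]
ft_force: [1.0, 0.4, -0.4]
opening: 0.003
```

Call:
{"api": "carry_out", "payload": {"moves": [{"dx": 0.001,"dy": 0.001,"dz": 0,"twist": 0},{"dx": 0.0018,"dy": 0.0021,"dz": 0,"twist": 0},{"dx": 0.0026,"dy": 0.0032,"dz": 0,"twist": 0},{"dx": 0.0031,"dy": 0.004,"dz": 0,"twist": 0}]}}

```text
t: 9.45
eef_pos: [549.7, -78.7, 185.6]
tcp_rot: [3.141, 0.0, 2.774]
ft_force: [0.5, 0.5, 0.9]
opening: 0.005
```

Call:
{"api": "carry_out", "payload": {"moves": [{"dx": 0.0006,"dy": 0.0011,"dz": 0,"twist": 0},{"dx": 0.0012,"dy": 0.0022,"dz": 0,"twist": 0},{"dx": 0.0018,"dy": 0.0034,"dz": 0,"twist": 0},{"dx": 0.0022,"dy": 0.0044,"dz": 0,"twist": 0}]}}

```text
t: 9.85
eef_pos: [549.2, -73.8, 185.7]
tcp_rot: [3.142, 0.0, 2.774]
ft_force: [-0.6, -0.7, 0.4]
opening: 0.003
```

Run:
```python
from plan import *
snap('side','s6',(190,110,320,220),5)
s=where()
rel([fp(a,185.6) for a in range(-180,-300,-10)],s)
```

```text
t 9.9 r 25.6 ang -179.1 z 185.6 F [ 0.2 -1.2 -0. ] qv 0.003
  world [548.8 -73.3 185.6] -> [0.0006 0.0002 0.    ]
  world [549.2 -68.8 185.6] -> [0.0018 0.0046 0.    ]
  world [550.4 -64.4 185.6] -> [0.0023 0.0091 0.    ]
  world [552.3 -60.3 185.6] -> [0.002  0.0136 0.    ]
  world [554.9 -56.6 185.6] -> [0.0009 0.018  0.    ]
  world [558.1 -53.4 185.6] -> [-0.001   0.0221  0.    ]
  world [561.8 -50.8 185.6] -> [-0.0035  0.0259  0.    ]
  world [565.9 -48.9 185.6] -> [-0.0066  0.0292  0.    ]
  world [570.3 -47.7 185.6] -> [-0.0103  0.0318  0.    ]
  world [574.8 -47.3 185.6] -> [-0.0144  0.0338  0.    ]
  world [579.3 -47.7 185.6] -> [-0.0187  0.0351  0.    ]
  world [583.7 -48.9 185.6] -> [-0.0232  0.0355  0.    ]
```

View pics/s6.png

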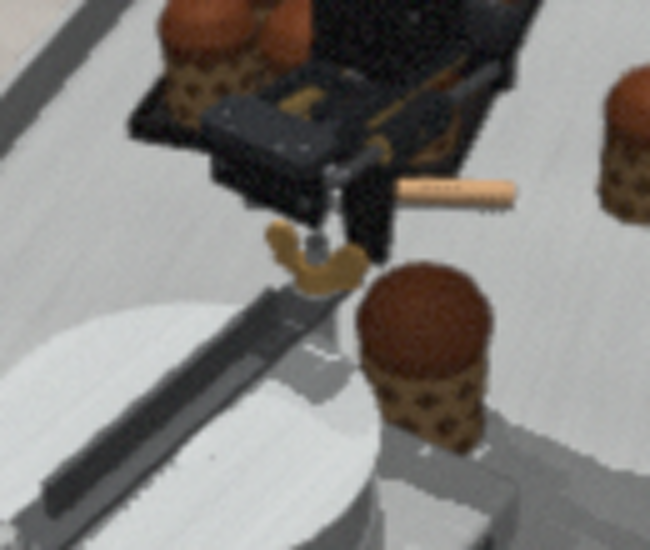

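The side view shows the nut lower, the post top standing proud at (318,243), and wing tips at about (275,230) and (360,255) with the finger behind the near wing. I'll work out the wing angle.

Run:
```python
from plan import *
for z in (195,197):
    a,b=[world('side',None,190+x/5,110+y/5,z) for x,y in((277,224),(359,250))]
    print(a.round(1),b.round(1),np.degrees(np.arctan2(*(b-a)[1::-1])),np.linalg.norm(b-a))
```

```text
[599.9 -74.1 195. ] [550.1 -64.8 195. ] 169.35022988980222 50.68364066381832
[598.9 -71.6 197. ] [549.3 -62.2 197. ] 169.35022988980214 50.50287516957446
```

Call:
{"api": "carry_out", "payload": {"moves": [{"dx": 0.0005,"dy": 0.0012,"dz": 0,"twist": 0},{"dx": 0.0009,"dy": 0.0024,"dz": 0,"twist": 0},{"dx": 0.0011,"dy": 0.0034,"dz": 0,"twist": 0},{"dx": 0.0012,"dy": 0.0044,"dz": 0,"twist": 0}]}}

```text
t: 10.3
eef_pos: [549.5, -70.2, 185.7]
tcp_rot: [-3.14, 0.0, 2.774]
ft_force: [-2.2, -10.6, 1.5]
opening: 0.001
```

Force rose to about 11 N against the push. One more half millimetre will tell whether it stalls.

Call:
{"api": "carry_out", "payload": {"moves": [{"dx": 0.0001,"dy": 0.0004,"dz": 0,"twist": 0},{"dx": 0.0001,"dy": 0.0008,"dz": 0,"twist": 0}]}}

```text
t: 10.5
eef_pos: [549.6, -70.0, 185.7]
tcp_rot: [-3.139, 0.0, 2.774]
ft_force: [-3.6, -12.6, 1.1]
opening: 0.008
```

Call:
{"api": "carry_out", "payload": {"moves": [{"dx": 0,"dy": -0.007,"dz": 0,"twist": 0},{"dx": 0.01,"dy": -0.008,"dz": -0.015,"twist": 0},{"dx": 0.03,"dy": -0.008,"dz": -0.04,"twist": 0},{"dx": 0.07,"dy": -0.008,"dz": -0.045,"twist": 0},{"dx": 0.115,"dy": -0.008,"dz": -0.045,"twist": 0}]}}

```text
t: 11.0
eef_pos: [439.1, -34.4, 231.1]
tcp_rot: [3.141, 0.001, 2.773]
ft_force: [0.0, -0.6, -0.6]
opening: 0.005
```

Run:
```python
from plan import *
p,d=snap('top','t7',(255,155,305,200),10); p2,d2=snap('side','s7',(220,120,290,180),8)
a=cv2.resize(cv2.imread('pics/t7.png'),(400,360)); b=cv2.resize(cv2.imread('pics/s7.png'),(400,360))
cv2.imwrite('pics/m7.png',np.hstack([a,b]))
d1=np.load('pics/t3_d.npy')
for n,D in(('before',d1),('now',d)):
    Z=np.array([[world('top',D,u,v)[2] for u in range(266,294)] for v in range(170,190)])
    im=cv2.imread(f"pics/{'t3' if n=='before' else 't7'}_full.png")[170:190,266:294].astype(int)
    m=(im[:,:,2]-im[:,:,0]>70); print(n,m.sum(),np.percentile(Z[m],[50,75,90,97]).round(1))
where()
```

```text
before 45 [187.2 195.8 199.2 200.8]
now 41 [180.3 192.4 193.7 196.1]
t 11.1 r 145.2 ang 163.9 z 230.8 F [ 0.2  0.3 -0.8] qv 0.122
```

View pics/m7.png

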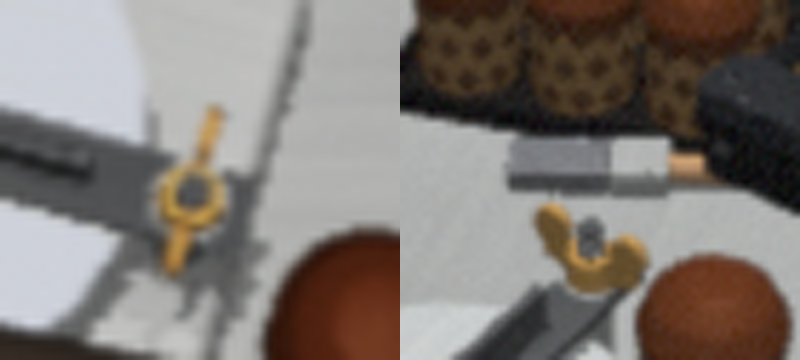

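The nut now sits down on the strap. Its wing tops went from about 199–201 mm to 194–196 mm, against 195.5 mm expected. It turned about 294° (5.1 rad), within the given range, and the stall force was square to the wing. The web end is at the same pixel as before (266,175), so the strap is still home, and the hand is clear.

```bash
python3 -c "
from cell import *
s=state(); print(s['t'],s['ft_force']); print(job_done())"
```

```text
11.1 [ 0.24845737  0.27526956 -0.79613999]
the job is handed in; nothing more can be done
None
```

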